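# Fit the dust filter of a rack instrument on telescopic slides

## Task

The rack instrument has lost its dust filter. Clear aside whatever stands in the way of its chassis (set it upright on the bench, the chassis must not strike it), pull the chassis out on its slides until the latch locks, and lay the pleated filter down inside the empty filter frame on its deck. Then press the latch pad down to free the lock and slide the chassis gently, without slamming, fully home; leave the white housing where it is.

Things in the scene. Friction and masses are not known exactly. Their poses are not given: they have to be found in the camera images.
- rack: Dark steel rack, fixed, 240 deep (x) x 208 wide (y) x 146 mm high; origin under the middle of its front, 2 mm above the bench, x pointing to its back: the chassis comes out along -x. Cross-rail over its open front, 132 to 146 mm up. Bench before it bare from world x 0.33 to 0.70, y -0.27 to 0.27 but for the things listed and flat cutters at x 0.36, y 0.02; wall shelf over y > 0.34, 0.3 m up.
- chassis: Instrument chassis: aluminium case 206 x 150 x 70 mm behind a grey panel 180 wide, from 38 to 122 mm above the rack's origin; its flat deck at 110 mm. Its frame is the rack's when home and moves with it; the panel's face is 4 mm, the handle's front 49 mm before its origin. So locked out it has swept 180 mm width (centred) to 154 mm (handle 199 mm) before the rack's origin.
- slide (a joint): How far the chassis is out, m: 0 = fully home, locks at 0.150, end stop 0.158. Friction about 3 N. Over the last 25 mm the latch tooth is cammed under the cross-rail (5 to 10 N more); it springs up in front of it at 0.150 and then blocks the way back.
- release (a joint): angle of the latch arm in rad: 0 = up (sprung), 0.056 = tooth just clear of the cross-rail, 0.085 = fully down.
- handle (a point): Middle of the bar of the bow handle on the chassis front: bar 10 mm thick, 98 mm long (along the rack's y), 40 mm before the panel (35 mm free gap behind the bar), 42 mm below the rack's top. It can be hooked from above. Axes are the chassis'.
- pad (a point): Top centre of the black latch pad at the right edge of the deck, 17 mm above it: 19 wide, 36 mm long, with a 3.5 mm high lip at its rear end. Press straight down, 4 to 8 N: 4 mm frees the tooth, 6 mm at most. Held down, push on towards the rack (by the lip) 25 mm or more; then let go. It meets the cross-rail after 45 mm: lift before and push on by panel or handle.
- bay (a point): Centre of the black filter frame on the deck, at deck height (the deck is its floor): inside 102 mm along the rack's x by 62 mm along y, walls 4 thick and 8 mm high, 22 mm left of the centre line. Axes are the chassis'. Reachable only with the chassis out.
- filter: pleated dust filter in a black frame, 54 (its x) x 94 (its y) x 18 mm high, loose, lying flat on the bench; origin at the centre of its underside. In the frame its long side lies along the rack's x, either way round.
- white_box: bystander: flat white plastic housing 66 x 89 x 21 mm, lying loose on the bench; origin under its centre.
- mug_parts: green plastic beaker, 66 mm wide at the rim, 71 mm high, loose and upright; origin under its centre. It may stand in the chassis' way or aside.
- ipa_bottle: grey dropper bottle with red nozzle, body 53 mm wide and straight to 100 mm, 158 mm high over all, loose and upright; origin under its centre. It may stand in the chassis' way or aside.
Mind the look-alikes: they are no part of the job. Leave any red or yellow look-alike of the mug_parts alone.

How it is judged:
On the way, in this order (a step that is already met when the one before it is completed fails the run):
1. the chassis is pulled out to its lock: the latch arm has sprung up in front of the cross-rail (value of joint slide above 0.147 m and value of joint release below 0.02 rad), for 0.2 s.
2. the filter lies down inside its frame, let go, with the chassis still locked out (all of step 1 and horizontal distance between filter and bay below 0.008 m and z of filter in the frame of bay below 0.004 m and angle between the y axis of filter and the x axis of bay, either way round below 0.15 rad and angle between filter's own z axis and vertical below 0.08 rad and contact force between the fingers and filter below 0.1 N), for 0.2 s.
3. the lock is released and the chassis is on its way in (value of joint slide below 0.135 m), for 0.05 s.
At the end, for the whole second after the job is handed in: The chassis is fully home (within 4 mm) with the latch arm up, the filter lies flat in its frame on the deck (centre within 8 mm, within 4 mm of the floor), beaker and bottle stand upright on the bench, the white housing is within 30 mm of where it was, and all is at rest (value of joint slide below 0.004 m and value of joint release below 0.02 rad and horizontal distance between filter and bay below 0.008 m and z of filter in the frame of bay below 0.004 m and angle between the y axis of filter and the x axis of bay, either way round below 0.15 rad and angle between filter's own z axis and vertical below 0.08 rad and angle between each of mug_parts, ipa_bottle's own z axis and vertical below 0.1 rad and height (world z) of mug_parts between -0.01 and 0.01 m and height (world z) of ipa_bottle between -0.01 and 0.01 m and distance of white_box from where it was at the start of the episode below 0.03 m and linear speed of each of filter, mug_parts, ipa_bottle below 0.02 m/s); the robot touches nothing.
It fails at once if the chassis or its handle strikes the beaker or the bottle (contact force between chassis and mug_parts above 1 N or contact force between chassis and ipa_bottle above 1 N).
It fails at once if the beaker or the bottle is tipped over (angle between any of mug_parts, ipa_bottle's own z axis and vertical above 0.6 rad).
It fails at once if the white housing is moved by more than 30 mm (distance of white_box from where it was at the start of the episode above 0.03 m).
It fails at once if the chassis is slammed home (faster than 0.4 m/s) (velocity of joint slide below -0.4 m/s).
It also fails if it takes over 64 s, if anything falls off the work surface, if the arm or the gripper's body presses on something with over 40 N, if the wrist force passes 120 N, or if a joint passes its speed limit or range.

## Robot

A 6-joint arm with a two-finger parallel gripper is mounted at the origin on a cart in front of the work surface, level with it; the furniture and walls round the work are solid. World frame = base frame: x ahead of the robot, y to its left, z up, the work surface at z = 0. Lengths are in m, angles in rad, forces in N, time in s.
With the tool pointing down it reaches from about 0.35 to 0.8 m from the base axis. Payload 7.3 kg.
Tool frame: the origin (TCP) lies on the centre line of the jaws, within the pads' length; the fingertips stand 17 mm ahead of it and the grasp point (between the pads) lies 2 mm behind it; z points along the fingers, y is the line along which they close (so a half turn about z gives the same grasp; the last joint's range is limited). The gripper opens to 85 mm and grips with 20 to 120 N. Pads are 22 mm wide; open, the fingers measure 114 mm over their backs; the gripper's body (76 mm by 85 mm) begins 54 mm behind the grasp point. The pads swing forward as they close: fully open they stand 13 mm farther back than shut.
Start: joints at [-1.33, 0.342, 1.524, -0, 1.275, -0.146], TCP at [0.198, -0.486, 0.213] pointing down, gripper open.
Joint ranges: [-2.53, 2.53], [-0.77, 2.02], [0.04, 2.7], [-1, 4.14], [0.28, 2.66], [-3.11, 3.11]. Speed limits (rad/s): [2.57, 2.57, 3.14, 3.14, 3.14, 3.14].

## Interface

Orientations are given as [roll, pitch, yaw] about the fixed x, y, z axes, in that order (R = Rz(yaw) Ry(pitch) Rx(roll)).
In Python, from workcell import manip, vision gives the robot as it stands. The module is installed in compiled form; this text tells all that it offers.
- The arm moves only by the tool jog_arm, never from a script. Its argument "deltas" is text: rows parted by semicolons, each of 7 numbers parted by spaces: the shift along the tool's x, y, z as a fraction of full scale, then the turn, a rotation vector about the tool's x, y, z as a fraction of full scale, then the opening, from -1 (shut) to 1 (fully open). A call has 1 to 5 rows; each row is the pose to reach, as a shift and turn from the pose commanded when the call began, along the tool's axes at that moment; what a row does not reach only later rows make up. Full scale, the value 1, is 200 mm for a shift and 0.5 rad for a turn. A row lasts 1/8 s, in which the tool goes at most 62.5 mm and 10.7 degrees, less where a joint would pass 70% of its speed; a pose out of reach is approached as far as the arm can. A call with a number of a shift or a turn outside -1 to 1 is refused whole. A call with a gripper value outside its range is refused whole. The fingers move at their own pace and stop on an object; "force" is the grip in N (left out, the last holds). Time passes only in rows, so rows that repeat a pose let the fingers close. It gives the time, the measured TCP pose, the force, the opening and the grip force at its end, in the units of the state.
- manip.get_obs(): the state, without advancing time (a new reading comes with each control period).
- vision.camera(name): name is "scene" or "top"; returns the picture (384x512x3 uint8, red, green, blue); there is no depth.
- vision.camera_params(name): a dict with "fov_y" (degrees; the focal length in pixels is half the picture's height over the tangent of half this angle, whatever the lens; pixels are square), "cx", "cy" (the principal point, pixels), "rvec" (rotation vector, rad) and "tvec" (3), from world to camera coordinates, as OpenCV has them. Camera axes: x right, y down, z forward; pixel columns grow to the right and rows downward; lengths in m; the calibration is good to about 2 mm. A picture is of the moment at which its call begins. camera_params takes no time and is no camera call.
- manip.finish_job(): hands the job in; it is judged then, once.
Trained networks look in the newest picture that a camera, given by its name, has taken for a name from the list of things; names that differ only in an ending like _2 or _b are one class to them, and where a whole thing is asked for, a point or a joint stands for the part that bears it (a point fixed in the world has none). Each returns a list of dicts, best first, with "confidence" (0 to 1); they miss things now and then, are a little off and sometimes report something else, mostly with a low value. They report only what shows in the picture. A call takes as long as a camera call. They do not tell look-alikes from the thing itself.
- vision.regions_of(thing, camera): "mask" (384x512 bool, what is visible of it) and "point" ([row, column] in pixels, amid what is visible of it).
- vision.pinpoint(thing, camera): "point" ([row, column] in pixels: a listed point, or the origin of a listed thing).
The state is a dict: "time": time; "q": joint angles; "joint_velocities": joint speeds; "joint_efforts": joint torques, N m; "ee_pos": TCP position; "eef_rot": TCP orientation; "force": force on the tool from outside, world axes, zero at the start; "torque": the same for the moment, N m; "gripper_width": opening from 0.0 (shut) to 1.0 (fully open); "grip_force": force on a finger pad.
Only numpy, scipy, OpenCV 4.12 (cv2) and the standard library are available. Lean on these libraries where they do the work, as an engineer would, in place of code of your own. Each camera call takes 0.05 s, during which the arm holds its last target. There are 200 camera calls.

## Working session

There is one attempt and no reset: what is moved stays moved. The work goes in short steps, Python scripts to look and compute and a tool call to move; the robot and the scene stay as the last step left them, time stands still between calls to the robot, and variables do not carry over. Pictures are saved under pics/ and viewed, at most 10 in all, crops included, and the job is handed in when it is done.

Besides the shell and the picture viewer there is one more tool, called after "Emit:" as a command line: name --argument value ..., lists and objects as JSON in quotes. jog_arm: Moves the arm, as the interface text tells. Shift numbers are shares of 200 mm and turn numbers shares of 0.5 rad, none past 1 either way. Its arguments: {"type":"object","properties":{"deltas":{"type":"string"},"force":{"type":"number"}},"required":["deltas"]}

```bash
mkdir -p pics; cat > h.py <<'E'
import numpy as np, cv2
from workcell import manip, vision
from scipy.spatial.transform import Rotation as R
def cam(n):
    p=vision.camera_params(n); f=192/np.tan(np.radians(p['fov_y'])/2)
    K=np.array([[f,0,p['cx']],[0,f,p['cy']],[0,0,1]]); 
    return K,R.from_rotvec(np.ravel(p['rvec'])).as_matrix(),np.ravel(p['tvec'])
def ray(n,rc,z):
    K,r,t=cam(n); d=r.T@np.linalg.solve(K,[rc[1],rc[0],1]); o=-r.T@t
    return o+d*(z-o[2])/d[2]
def proj(n,X):
    K,r,t=cam(n); p=(np.atleast_2d(X)@r.T+t)@K.T; return (p[:,:2]/p[:,2:])[:,::-1]
E
cat > a.py <<'E'
from h import *
a=[vision.camera(n) for n in('scene','top')]
for n,i in zip(('scene','top'),a): 
    cv2.imwrite(f'pics/{n}0.png',cv2.resize(i[:,:,::-1],(800,600)))
    K,r,t=cam(n); print(n,K[0,0],-r.T@t,vision.camera_params(n))
Z=dict(rack=.002,handle=.106,pad=.129,bay=.112,filter=0,white_box=0,mug_parts=0,ipa_bottle=0)
for k,z in Z.items():
  for n in('scene','top'):
    for d in vision.pinpoint(k,n)[:3]: print(k,n,np.round(d['point'],1),round(d['confidence'],2),np.round(ray(n,d['point'],z),3))
print(manip.get_obs())
E
python3 a.py
```

```text
scene 423.8205620209671 [-0.05945487  0.3606721   1.04786766] {'fov_y': 48.743135839767056, 'cx': 253.68903800922502, 'cy': 188.5308564322648, 'rvec': array([ 1.4045896 , -2.29090952,  0.77285814]), 'tvec': array([0.30336585, 0.46633999, 0.96028228])}
top 460.83543176322166 [0.50984263 0.03603422 1.27542373] {'fov_y': 45.23660187972323, 'cx': 261.58184248310846, 'cy': 184.65406007738744, 'rvec': array([ 2.16905299, -2.17779192,  0.07519044]), 'tvec': array([0.05431877, 0.61232558, 1.22884113])}
rack scene [185.2 252.1] 0.95 [0.676 0.004 0.002]
rack top [158.8 274.8] 0.62 [0.687 0.015 0.002]
handle scene [170.8 256.3] 0.92 [0.645 0.005 0.106]
handle top [173.5 281.2] 0.96 [0.634 0.001 0.106]
bay scene [149.9 230.7] 0.65 [0.748 0.038 0.112]
filter scene [230.1 221.4] 0.95 [0.571 0.157 0.   ]
filter top [206.4 224.6] 0.8 [0.555 0.155 0.   ]
white_box scene [218.7 338.4] 0.61 [ 0.449 -0.167  0.   ]
white_box scene [173.1 257.4] 0.47 [ 0.714 -0.034  0.   ]
mug_parts scene [259.4 186. ] 0.85 [0.528 0.283 0.   ]
mug_parts scene [287.8 213.5] 0.79 [0.416 0.249 0.   ]
mug_parts top [214.8 183
[... 281 characters left out ...]
79 0.009 0.   ]
{'time': 0.9, 'q': array([-1.33000509e+00,  3.42024025e-01,  1.52410791e+00,  4.08528415e-05,
        1.27538783e+00, -1.46034779e-01]), 'joint_velocities': array([ 0.00036028, -0.00053765, -0.00135733, -0.00015861,  0.00088729,
       -0.00037479]), 'joint_efforts': array([ 6.20949995e-04, -4.33554232e+01, -2.46270382e+01,  5.62361635e-06,
        3.11217718e-04,  2.33876347e-05]), 'ee_pos': array([ 0.19807788, -0.48622355,  0.21250626]), 'eef_rot': array([ 3.14151485e+00, -2.80604365e-05,  3.86814123e-01]), 'force': array([-0.40568846,  0.25810093,  0.7423881 ]), 'torque': array([-0.00887853,  0.02765679, -0.01688308]), 'grip_force': 0.0, 'gripper_width': 1.001860926659763}
```

View pics/scene0.png

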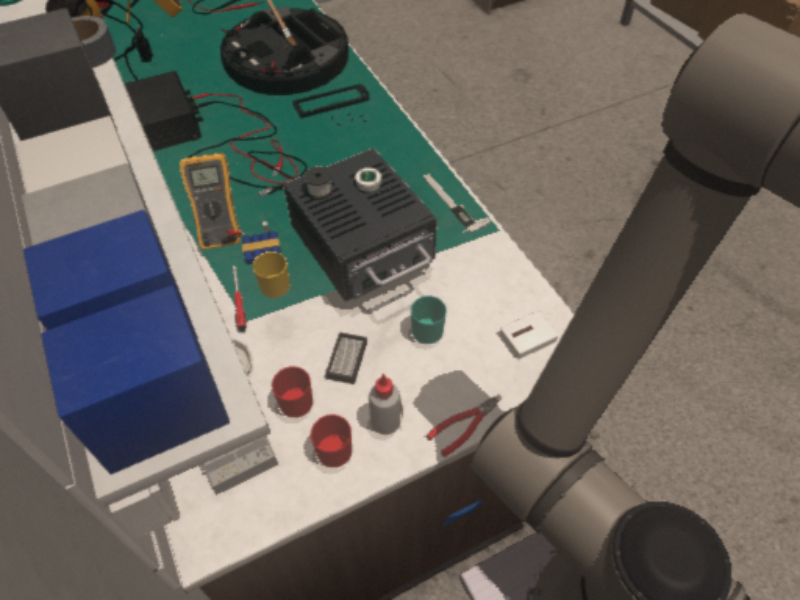

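View pics/top0.png

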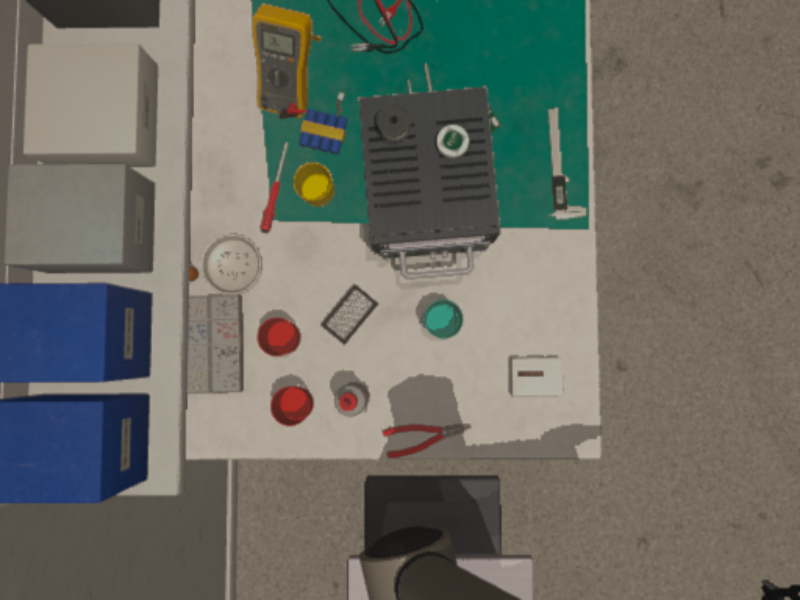

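The scene picture shows the green beaker at (428,319) in front of the chassis, so it stands in the way. The red ones at (293,391) and (332,440) and the yellow one at (271,274) are look-alikes. The bottle at (385,402) and the housing at (528,334) are clear of the sweep, and the filter is at (347,358). Next I fit silhouettes to get precise poses.

```bash
cat >> h.py <<'E'
from scipy.optimize import minimize
def box(x0,x1,y0,y1,z0,z1): return np.array([[x,y,z] for x in(x0,x1) for y in(y0,y1) for z in(z0,z1)])
def cyl(*rz): 
    a=np.linspace(0,2*np.pi,40); return np.vstack([np.c_[r*np.cos(a),r*np.sin(a),0*a+z] for r,z in rz])
S=4
def rast(n,P,p):
    c,s=np.cos(p[2]),np.sin(p[2]); m=np.zeros((384*S,512*S),np.uint8)
    for Q in P:
        X=Q@np.array([[c,s,0],[-s,c,0],[0,0,1]])+[p[0],p[1],0]
        h=cv2.convexHull(((proj(n,X)[:,::-1]+.5)*S).astype(np.float32)); cv2.fillConvexPoly(m,np.round(h).astype(int),1)
    return cv2.resize(m.astype(np.float32),(512,384),interpolation=cv2.INTER_AREA)
def fit(P,masks,p0,yaw=True):
    def c(v):
        p=np.r_[v[:2]*.01,v[2]*.1 if yaw else 0]+p0; e=0
        for n,m in masks.items(): e+=np.abs(rast(n,P,p)-m).sum()/m.sum()
        return e
    st=np.array([[0,0,0],[1,0,0],[0,1,0],[0,0,1]])-.25
    r=minimize(c,st[0],method='Nelder-Mead',options=dict(initial_simplex=st if yaw else st,xatol=.01,fatol=1e-4))
    return np.r_[r.x[:2]*.01,r.x[2]*.1 if yaw else 0]+p0, r.fun
def mask(k,n,near,z):
    ds=vision.regions_of(k,n); q=proj(n,[near[0],near[1],z])[0]
    ds=[d for d in ds if np.hypot(*(np.array(d['point'])-q))<25 and d['confidence']>.2]
    return ds[0]['mask'].astype(np.float32) if ds else None
def locate(k,P,p0,z,yaw=True,cams=('scene','top')):
    M={n:mask(k,n,p0,z) for n in cams}; M={n:m for n,m in M.items() if m is not None}
    p0=np.array(p0,float)
    for n in M: p,e=fit(P,{n:M[n]},p0,yaw); print(k,n,int(M[n].sum()),np.round(p,4),round(e,3))
    if len(M)>1: p,e=fit(P,M,p0,yaw); print(k,'both',np.round(p,4),round(e,3))
    return p
FIL=[box(-.027,.027,-.047,.047,0,.018)]; MUG=[cyl((.026,0),(.033,.071))]; BOT=[cyl((.0265,0),(.0265,.1)),cyl((.0265,.1),(.01,.12),(.004,.158))]
WB=[box(-.033,.033,-.0445,.0445,0,.021)]
RACK=[box(0,.24,-.104,.104,.002,.148)]
HAN=[box(-.049,-.004,-.049,.049,.101,.111)]
E
cat > b.py <<'E'
from h import *
vision.camera('scene'); vision.camera('top')
locate('filter',FIL,[.56,.157,-.6],.01)
locate('mug_parts',MUG,[.55,.0,0],.035,False)
locate('ipa_bottle',BOT,[.42,.147,0],.07,False)
locate('white_box',WB,[.449,-.167,0],.01)
for n in('scene','top'):
  for k in('rack','chassis'):
    for d in vision.regions_of(k,n)[:2]: print(k,n,d['mask'].sum(),d['point'],d['confidence'])
    if k=='rack': m=vision.regions_of(k,n)[0]['mask']
    else: m2=d['mask']
  u=cv2.morphologyEx((m|m2).astype(np.uint8),cv2.MORPH_CLOSE,np.ones((7,7)))
  p,e=fit(RACK+[box(-.049,-.004,-.049,.049,.101,.111)],{n:u.astype(np.float32)},np.array([.68,.008,.07])); print('rack',n,p,e)
  im=cv2.cvtColor(vision.camera(n),cv2.COLOR_RGB2BGR)
  g=rast(n,RACK+HAN,p)>.5
  cs,_=cv2.findContours(g.astype(np.uint8),0,2); cv2.drawContours(im,cs,-1,(0,0,255),1)
  cv2.imwrite(f'pics/r_{n}.png',cv2.resize(im[60:260,160:380],(660,600)))
E
python3 b.py
```

```text
filter scene 601 [0.5708 0.1563 0.8732] 0.055
filter top 365 [ 0.5523  0.1625 -0.5588] 1.501
filter both [ 0.5528  0.1606 -0.5493] 2.326
mug_parts scene 581 [ 0.558  -0.0064  0.    ] 0.058
mug_parts top 516 [ 0.5589 -0.0061  0.    ] 0.04
mug_parts both [ 0.5585 -0.0059  0.    ] 0.107
ipa_bottle scene 633 [0.4254 0.1477 0.    ] 0.116
ipa_bottle top 365 [0.4268 0.1481 0.    ] 0.137
ipa_bottle both [0.4262 0.1475 0.    ] 0.257
white_box scene 705 [ 0.4604 -0.1705  0.0129] 0.051
white_box top 778 [ 0.4596 -0.169   0.0048] 0.094
white_box both [ 0.4603 -0.1702  0.0199] 0.148
rack scene 5660 [144.8, 233.3] 0.62
chassis scene 1254 [167.8, 250.1] 0.76
rack scene [0.68902977 0.00577591 0.07961914] 0.17478030920028687
rack top 7903 [116.5, 272.3] 0.82
rack top 506 [204.0, 284.8] 0.26
chassis top 871 [160.0, 279.1] 0.61
rack top [0.67888399 0.01088863 0.0694028 ] 0.19227153062820435
```

```bash
python3 - <<'E'
from h import *
t=vision.camera('top')
for d in vision.regions_of('filter','top'): print(d['mask'].sum(),d['point'],d['confidence'])
for d in vision.pinpoint('handle','top')[:1]+vision.pinpoint('bay','top')[:1]: print(d)
p,e=fit(FIL,{'top':vision.regions_of('filter','top')[0]['mask'].astype(np.float32)},np.array([.571,.156,.87]));print(p,e)
a=cv2.resize(cv2.imread('pics/r_scene.png'),(400,364)); b=cv2.imread('pics/r_top.png'); b=cv2.resize(b,(400,364))
m=np.hstack([a,b])
c=cv2.resize(t[150:240,200:320,::-1],(400,230)); cv2.imwrite('pics/m1.png',np.vstack([m,np.hstack([c,c*0])]))
E
```

```text
485 [208.5, 222.5] 0.84
{'point': [173.6, 278.2], 'confidence': 0.55}
{'point': [174.3, 277.6], 'confidence': 0.43}
[0.56984683 0.15857309 0.87440369] 0.5016752481460571
```

View pics/m1.png

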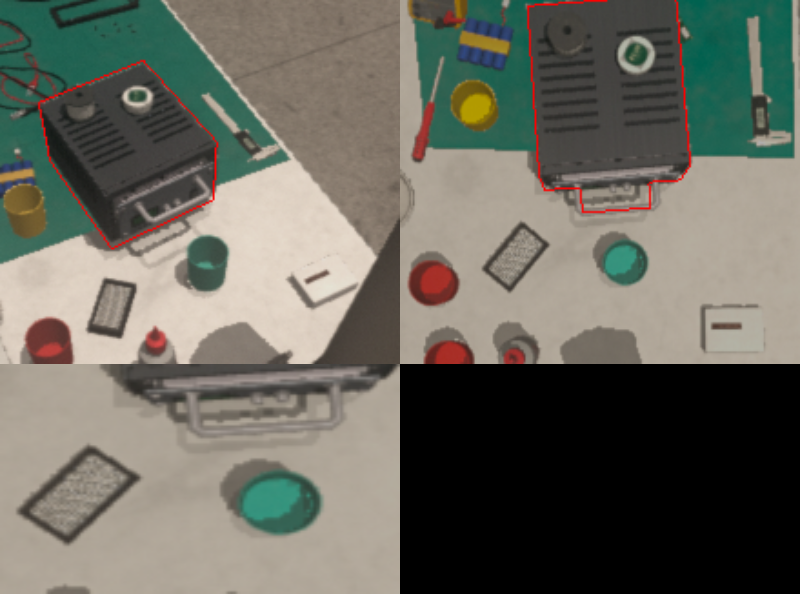

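Grid-check: the red outlines match the rack in both views, apart from the handle. The filter's network mask in the top view is off, but the crop confirms its pose. In the top picture the candidates for mug_parts are green at (282,204), red at (178,215) and (187,259), and yellow at (200,118). Only the green one fits "green plastic beaker", and the crop shows it at (280,500), before the handle. Now I refine the rack with handle overlays and plan the first move.

```bash
cat >> h.py <<'E'
def plan(*wps):
    """wps: (x,y,z,yaw or None); prints tool-frame fractions from the present pose"""
    o=manip.get_obs(); M=R.from_euler('xyz',o['eef_rot']); y0=o['eef_rot'][2]
    print('t %.2f'%o['time'],np.round(o['ee_pos'],4),np.round(o['eef_rot'],4),'F',np.round(o['force'],1),'w %.3f g %.1f'%(o['gripper_width'],o['grip_force']),'q',np.round(o['q'],2))
    for x,y,z,w in wps:
        d=M.inv().apply(np.array([x,y,z])-o['ee_pos'])/.2
        T=R.from_euler('xyz',[np.pi,0,y0 if w is None else w]); r=(M.inv()*T).as_rotvec()/.5
        print(np.round(d,3),np.round(r,3))
E
python3 - <<'E'
from h import *
plan((.378,-.246,.2125,None),(.558,-.006,.2125,None))
bow=lambda s:np.array([[-.004,-.049,.104],[-.044,-.049,.104],[-.044,.049,.104],[-.004,.049,.104]])+[0,0,.002]
top=np.array([[0,-.104,.148],[0,.104,.148],[.24,.104,.148],[.24,-.104,.148],[0,-.104,.148],[0,-.104,.002],[0,.104,.002],[0,.104,.148]])
out=[]
for n,(r0,c0) in dict(scene=(130,190),top=(120,220)).items():
  im=cv2.resize(vision.camera(n)[r0:r0+70,c0:c0+110,::-1],None,fx=7,fy=7*.6/.6,interpolation=cv2.INTER_CUBIC)[:,:,:].copy()
  for p,col in(((.678,.004,.07),(0,0,255)),((.686,.004,.07),(255,255,0))):
    c,s=np.cos(p[2]),np.sin(p[2])
    for Q in(bow(0),top):
      X=Q@np.array([[c,s,0],[-s,c,0],[0,0,1]])+[p[0],p[1],0]
      q=((proj(n,X)[:,::-1]-[c0,r0]+.5)*7).astype(int); cv2.polylines(im,[q],False,col,1)
  out.append(im)
cv2.imwrite('pics/m2.png',cv2.resize(np.vstack(out),(480,600)) if 0 else cv2.resize(np.vstack(out),(471,600)) )
E
```

```text
t 2.05 [ 0.1981 -0.4862  0.2125] [3.1415 0.     0.3868] F [-0.4  0.7 -0.1] w 1.002 g 0.0 q [-1.33  0.34  1.52 -0.    1.28 -0.15]
[ 1.286 -0.773 -0.   ] [0. 0. 0.]
[ 2.572 -1.545 -0.   ] [0. 0. 0.]
```

View pics/m2.png

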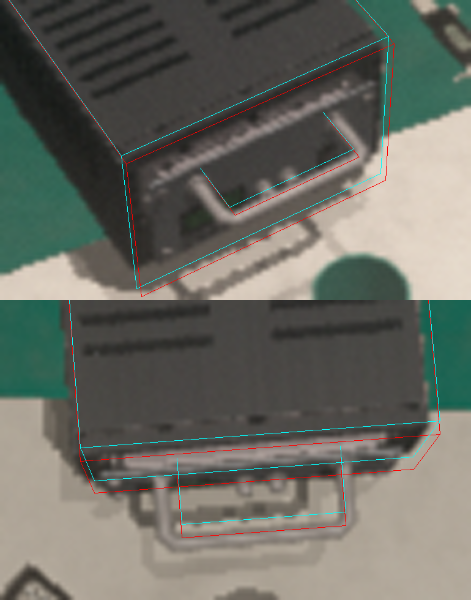

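The overlays show the rack origin near (.682,.005), yaw .07. The bar sits 4–7 mm farther out than the model, at about x .629. First I move to above the beaker.

Emit:
jog_arm --deltas "0.28 -0.17 0 0 0 0 1; 0.56 -0.34 0 0 0 0 1; 0.857 -0.515 0 0 0 0 1; 0.857 -0.515 0 0 0 0 1" --force 20

```text
time: 2.65
ee_pos: [0.3195, -0.3235, 0.2128]
eef_rot: [3.142, -0.001, 0.391]
force: [0.1, -0.8, 0.8]
gripper_width: 0.999
grip_force: 0.0
```

Emit:
jog_arm --deltas "0.28 -0.17 0 0 0 0 1; 0.56 -0.34 0 0 0 0 1; 0.857 -0.515 0 0 0 0 1; 0.857 -0.515 0 0 0 0 1"

```text
time: 3.15
ee_pos: [0.4394, -0.1641, 0.2125]
eef_rot: [3.141, -0.001, 0.391]
force: [0.4, -1.6, -0.3]
gripper_width: 0.999
grip_force: 0.0
```

Emit:
jog_arm --deltas "0.28 -0.17 0 0 0 0 1; 0.56 -0.34 0 0 0 0 1; 0.857 -0.515 0 0 0 0 1; 0.857 -0.515 0 0 0 0 1; 0.857 -0.515 0 0 0 0 1"

```text
time: 3.78
ee_pos: [0.5577, -0.0069, 0.212]
eef_rot: [3.141, 0.001, 0.387]
force: [-0.4, -0.8, 0.8]
gripper_width: 0.999
grip_force: 0.0
```

```bash
python3 -c "
from h import *
plan((.5585,-.006,.2125,None),(.5585,-.006,.046,None))"
```

```text
t 3.77 [ 0.5577 -0.0069  0.212 ] [3.1413e+00 1.2000e-03 3.8720e-01] F [-0.4 -0.8  0.8] w 0.999 g 0.0 q [-0.15  0.4   1.43 -0.    1.31  1.03]
[ 0.005 -0.003 -0.003] [0.001 0.002 0.   ]
[ 0.006 -0.003  0.83 ] [0.001 0.002 0.   ]
```

Emit:
jog_arm --deltas "0.005 -0.003 0.28 0 0 0 1; 0.005 -0.003 0.56 0 0 0 1; 0.005 -0.003 0.83 0 0 0 1; 0.005 -0.003 0.83 0 0 0 1; 0.005 -0.003 0.83 0 0 0 0.3" --force 20

```text
time: 4.4
ee_pos: [0.5595, -0.0066, 0.0486]
eef_rot: [3.14, -0.002, 0.385]
force: [0.4, -0.7, 0.4]
gripper_width: 0.823
grip_force: 0.0
```

Emit:
jog_arm --deltas "0 0 0 0 0 0 0.3; 0 0 0 0 0 0 0.3; 0 0 0 0 0 0 0.3" --force 20

```text
time: 4.78
ee_pos: [0.5591, -0.0052, 0.0476]
eef_rot: [3.14, -0.002, 0.387]
force: [1.0, -0.1, 4.0]
gripper_width: 0.648
grip_force: 1.9
```

Emit:
jog_arm --deltas "0 0 0 0 0 0 0; 0 0 0 0 0 0 0; 0 0 -0.3 0 0 0 0; 0 0 -0.3 0 0 0 0" --force 20

```text
time: 5.28
ee_pos: [0.5615, -0.0054, 0.1111]
eef_rot: [3.137, -0.008, 0.387]
force: [1.2, -0.3, -0.3]
gripper_width: 0.503
grip_force: 0.0
```

```bash
python3 -c "
from h import *
plan((.59,-.185,.108,None),(.59,-.185,.048,None))"
```

```text
t 5.28 [ 0.5615 -0.0054  0.1111] [ 3.1367 -0.0081  0.3873] F [ 1.2 -0.3 -0.3] w 0.503 g 0.0 q [-0.15  0.5   1.57 -0.    1.06  1.04]
[-0.207  0.885  0.018] [ 0.01  -0.016 -0.   ]
[-0.21   0.884  0.318] [ 0.01  -0.016 -0.   ]
```

```bash
python3 - <<'E'
from h import *
a=vision.camera('scene')[120:300,170:410,::-1]; b=vision.camera('top')[140:280,190:377,::-1]
cv2.imwrite('pics/m3.png',np.hstack([cv2.resize(a,(400,300)),cv2.resize(b,(400,300))]))
E
```

```text
(no output)
```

View pics/m3.png

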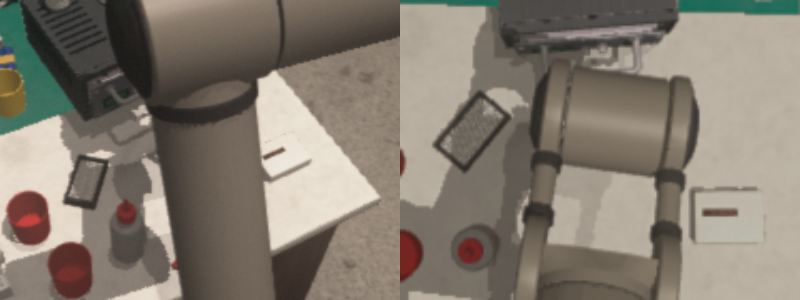

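The arm hides the beaker in both views, so I test the grip by closing further.

Emit:
jog_arm --deltas "0 0 0 0 0 0 -0.2; 0 0 0 0 0 0 -0.2" --force 20

```text
time: 5.62
ee_pos: [0.5578, -0.0051, 0.1054]
eef_rot: [-3.141, 0.002, 0.387]
force: [0.1, 0.2, 0.3]
gripper_width: 0.399
grip_force: 0.0
```

Emit:
jog_arm --deltas "0 0 -0.25 0 0 0 1; 0 0 -0.5 0 0 0 1; -0.2 0.3 -0.5 0 0 0 1; -0.4 0.6 -0.5 0 0 0 1; -0.6 0.9 -0.5 0 0 0 1"

```text
time: 6.25
ee_pos: [0.5203, -0.1904, 0.2059]
eef_rot: [-3.141, 0.001, 0.388]
force: [0.5, 0.6, 0.0]
gripper_width: 1.001
grip_force: 0.0
```

```bash
cat > c.py <<'E'
from h import *
import sys
a=vision.camera('scene'); b=vision.camera('top')
locate('mug_parts',MUG,[float(sys.argv[1]),float(sys.argv[2]),0],.035,False)
cv2.imwrite(f'pics/{sys.argv[3]}.png',np.hstack([cv2.resize(a[120:300,170:410,::-1],(400,300)),cv2.resize(b[140:280,190:377,::-1],(400,300))]))
plan()
E
python3 c.py .558 -.006 m4
```

```text
mug_parts scene 590 [ 0.5578 -0.007   0.    ] 0.056
mug_parts top 454 [ 0.5601 -0.006   0.    ] 0.117
mug_parts both [ 0.5585 -0.0067  0.    ] 0.186
t 6.45 [ 0.5204 -0.1898  0.2056] [-3.1402e+00  9.0000e-04  3.8390e-01] F [0.3 0.8 0.1] w 0.999 g 0.0 q [-0.49  0.4   1.45  0.    1.29  0.7 ]
```

View pics/m4.png

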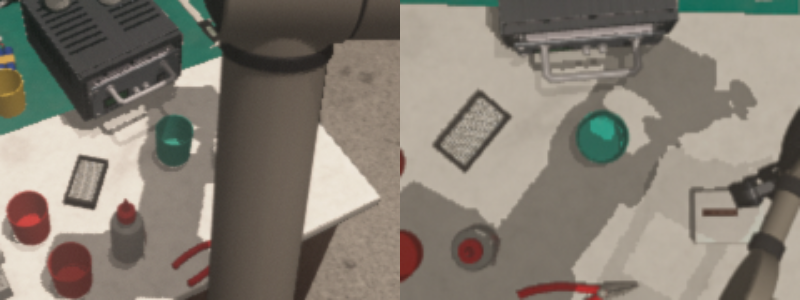

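The beaker is unmoved and upright at about (.5585,-.0065); top crop (602,137). The weak position-held grip slipped off, so I retry with a full close command and more force.

```bash
python3 -c "
from h import *
plan((.5585,-.0065,.205,None),(.5585,-.0065,.038,None))"
```

```text
t 6.45 [ 0.5204 -0.1898  0.2056] [-3.1402e+00  9.0000e-04  3.8390e-01] F [0.3 0.8 0.1] w 0.999 g 0.0 q [-0.49  0.4   1.45  0.    1.29  0.7 ]
[ 0.52  -0.778  0.004] [-0.003  0.002 -0.   ]
[ 0.521 -0.777  0.839] [-0.003  0.002 -0.   ]
```

Emit:
jog_arm --deltas "0.17 -0.26 0 0 0 0 1; 0.34 -0.52 0 0 0 0 1; 0.52 -0.778 0 0 0 0 1; 0.52 -0.778 0 0 0 0 1; 0.52 -0.778 0 0 0 0 1" --force 40

```text
time: 7.08
ee_pos: [0.5583, -0.0043, 0.2061]
eef_rot: [-3.141, 0.001, 0.39]
force: [-0.1, -0.5, 0.0]
gripper_width: 0.998
grip_force: 0.0
```

Emit:
jog_arm --deltas "0 0 0.28 0 0 0 1; 0 0 0.56 0 0 0 1; 0 0 0.83 0 0 0 1; 0 0 0.83 0 0 0 1; 0 0 0.83 0 0 0 -1"

```text
time: 7.7
ee_pos: [0.5598, -0.0064, 0.0423]
eef_rot: [3.14, -0.002, 0.386]
force: [0.8, -1.6, 0.4]
gripper_width: 0.814
grip_force: 0.4
```

Emit:
jog_arm --deltas "0 0 0 0 0 0 -1; 0 0 0 0 0 0 -1; 0 0 0 0 0 0 -1; 0 0 0 0 0 0 -1"

```text
time: 8.2
ee_pos: [0.5607, -0.0063, 0.0436]
eef_rot: [3.138, -0.005, 0.387]
force: [0.5, -2.3, 7.6]
gripper_width: 0.733
grip_force: 43.4
```

Gripped. I lift it and carry it to the right.

Emit:
jog_arm --deltas "0 0 -0.15 0 0 0 -1; 0 0 -0.3 0 0 0 -1; 0 0 -0.3 0 0 0 -1"

```text
time: 8.57
ee_pos: [0.5607, -0.0058, 0.1041]
eef_rot: [3.138, -0.006, 0.387]
force: [-0.4, 0.3, -0.9]
gripper_width: 0.732
grip_force: 43.7
```

Emit:
jog_arm --deltas "-0.06 0.22 0 0 0 0 -1; -0.12 0.44 0 0 0 0 -1; -0.17 0.66 0 0 0 0 -1; -0.2 0.88 0 0 0 0 -1; -0.2 0.88 0 0 0 0 -1"

```text
time: 9.2
ee_pos: [0.5879, -0.1867, 0.0997]
eef_rot: [3.141, 0.0, 0.383]
force: [-0.2, 0.7, -1.0]
gripper_width: 0.732
grip_force: 43.9
```

```bash
python3 -c "
from h import *
plan((.59,-.185,.106,None),(.59,-.185,.0425,None))"
```

```text
t 9.20 [ 0.5879 -0.1867  0.0997] [3.1409e+00 1.0000e-04 3.8300e-01] F [-0.2  0.7 -1. ] w 0.732 g 43.9 q [-0.43  0.61  1.41 -0.    1.12  0.76]
[ 0.013 -0.004 -0.032] [0.001 0.    0.   ]
[ 0.013 -0.004  0.286] [0.001 0.    0.   ]
```

Emit:
jog_arm --deltas "0 0 0.14 0 0 0 -1; 0 0 0.24 0 0 0 -1; 0 0 0.285 0 0 0 -1; 0 0 0.285 0 0 0 -1"

```text
time: 9.7
ee_pos: [0.5879, -0.183, 0.0436]
eef_rot: [-3.142, 0.0, 0.387]
force: [0.6, -1.0, -1.8]
gripper_width: 0.73
grip_force: 48.1
```

Emit:
jog_arm --deltas "0 0 0.01 0 0 0 -1; 0 0 0.01 0 0 0 1; 0 0 0.01 0 0 0 1; 0 0 0.01 0 0 0 1"

```text
time: 10.2
ee_pos: [0.5879, -0.1835, 0.0414]
eef_rot: [3.142, 0.0, 0.387]
force: [-0.5, -0.5, 0.4]
gripper_width: 1.002
grip_force: 0.0
```

Emit:
jog_arm --deltas "0 0 -0.25 0 0 0 1; 0 0 -0.5 0 0 0 1; 0 0 -0.75 0 0 0 1; 0 0 -0.75 0 0 0 1"

```text
time: 10.7
ee_pos: [0.5901, -0.1845, 0.1964]
eef_rot: [3.135, -0.006, 0.387]
force: [0.3, 0.0, 0.0]
gripper_width: 0.999
grip_force: 0.0
```

```bash
python3 - <<'E'
from h import *
h=(.629,.004); plan((h[0],h[1],.19,1.64),(h[0],h[1],.106,1.64))
E
```

```text
t 10.70 [ 0.5901 -0.1845  0.1964] [ 3.1347 -0.0065  0.3869] F [0.3 0.  0. ] w 0.999 g 0.0 q [-0.43  0.52  1.28 -0.    1.33  0.76]
[ 0.536 -0.8    0.03 ] [ 0.02  -0.003 -2.506]
[ 0.533 -0.803  0.45 ] [ 0.02  -0.003 -2.506]
```

Emit:
jog_arm --deltas "0.18 -0.27 0 0 0 -0.35 1; 0.36 -0.54 0 0 0 -0.7 1; 0.5 -0.8 0 0.02 0 -1 0; 0.5 -0.8 0 0.02 0 -1 -0.15"

```text
time: 11.2
ee_pos: [0.6197, 0.0068, 0.1901]
eef_rot: [-3.13, -0.002, 0.893]
force: [-0.0, 0.1, -0.7]
gripper_width: 0.604
grip_force: 0.0
```

Emit:
jog_arm --deltas "0 0 0 0 0 -0.35 -0.15; 0 0 0 0 0 -0.7 -0.15; 0 0 0 0 0 -1 -0.15; 0 0 0 0 0 -1 -0.15"

```text
time: 11.7
ee_pos: [0.6197, 0.0013, 0.1906]
eef_rot: [-3.133, -0.006, 1.384]
force: [-0.3, -0.6, 0.9]
gripper_width: 0.422
grip_force: 0.0
```

Emit:
jog_arm --deltas "0 0 0 0 0 -0.35 -0.15; 0 0 0 0 0 -0.506 -0.15; 0 0 0 0 0 -0.506 -0.15; 0 0 0 0 0 -0.506 -0.15"

```text
time: 12.2
ee_pos: [0.6201, 0.0019, 0.1912]
eef_rot: [-3.136, -0.008, 1.636]
force: [0.2, -0.1, -0.3]
gripper_width: 0.426
grip_force: 0.0
```

```bash
python3 - <<'E'
from h import *
a=vision.camera('scene'); b=vision.camera('top')
locate('mug_parts',MUG,[.59,-.185,0],.035,False)
for n in('scene','top'):
  for d in vision.pinpoint('handle',n)[:1]: print(n,d,ray(n,d['point'],.106))
h=(.629,.004); plan((h[0],h[1],.19,1.64),(h[0],h[1],.106,1.64))
bow=np.array([[-.004,-.049,.106],[-.044,-.049,.106],[-.044,.049,.106],[-.004,.049,.106]])
out=[]
for n,i,(r0,c0) in(('scene',a,(120,170)),('top',b,(130,210))):
  im=cv2.resize(i[r0:r0+100,c0:c0+130,::-1],None,fx=6,fy=6,interpolation=cv2.INTER_CUBIC)
  p=(.673,.008,.07); c,s=np.cos(p[2]),np.sin(p[2]); X=bow@np.array([[c,s,0],[-s,c,0],[0,0,1]])+[p[0],p[1],0]
  cv2.polylines(im,[((proj(n,X)[:,::-1]-[c0,r0]+.5)*6).astype(int)],False,(0,0,255),1); out.append(im)
cv2.imwrite('pics/m5.png',cv2.resize(np.hstack(out),(800,308)))
E
```

```text
mug_parts scene 338 [ 0.5834 -0.188   0.    ] 0.566
mug_parts top 527 [ 0.5861 -0.181   0.    ] 0.048
mug_parts both [ 0.5851 -0.1819  0.    ] 0.67
scene {'point': [172.7, 256.1], 'confidence': 0.74} [0.63869337 0.00830482 0.106     ]
t 12.50 [0.6202 0.0023 0.1915] [-3.1363 -0.0082  1.6392] F [-0.  -0.6  0.4] w 0.421 g 0.0 q [-0.12  0.54  1.27  0.01  1.34 -0.19]
[0.005 0.045 0.007] [-0.011 -0.016 -0.002]
[0.002 0.047 0.427] [-0.011 -0.016 -0.002]
```

View pics/m5.png

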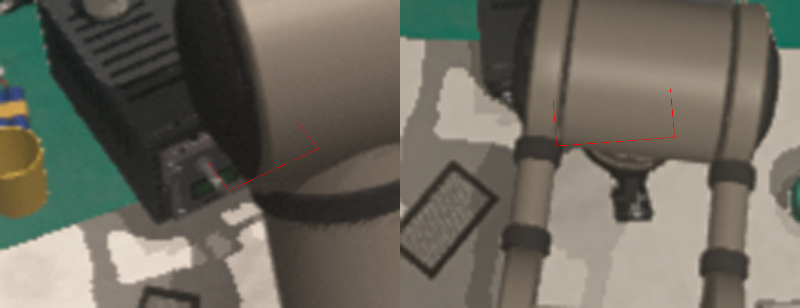

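The overlay puts the bar at x≈.629, close to its left corner at (228,190) in the scene crop. I descend over the bar and grip it.

Emit:
jog_arm --deltas "0.01 0.05 0 -0.01 -0.016 0 -0.15; 0.01 0.05 0.15 -0.01 -0.016 0 -0.15; 0.01 0.05 0.3 -0.01 -0.016 0 -0.15; 0.01 0.05 0.44 -0.01 -0.016 0 -0.15; 0.01 0.05 0.44 -0.01 -0.016 0 -0.15"

```text
time: 13.12
ee_pos: [0.6284, 0.0061, 0.1012]
eef_rot: [-3.137, -0.001, 1.64]
force: [0.6, 0.9, 0.5]
gripper_width: 0.426
grip_force: 0.0
```

Emit:
jog_arm --deltas "0 0 0 0 0 0 -1; 0 0 0 0 0 0 -1; 0 0 0 0 0 0 -1; 0 0 0 0 0 0 -1" --force 40

```text
time: 13.62
ee_pos: [0.6297, 0.0056, 0.104]
eef_rot: [3.141, -0.0, 1.64]
force: [-0.1, -0.1, -0.7]
gripper_width: -0.0
grip_force: 0.0
```

```bash
python3 - <<'E'
from h import *
P=[cam(n)[0]@np.c_[cam(n)[1],cam(n)[2]] for n in('scene','top')]
for a,b in(((243.3,181.4),(258.5,177.2)),((273.6,168.5),(301.8,173.0))):
  X=cv2.triangulatePoints(P[0],P[1],np.array(a).reshape(2,1)-.5,np.array(b).reshape(2,1)-.5); X=X[:3,0]/X[3,0]
  print(X, proj('scene',X),proj('top',X))
plan()
i=vision.camera('scene'); cv2.imwrite('pics/m6.png',cv2.resize(i[110:230,160:320,::-1],(800,600),interpolation=cv2.INTER_CUBIC))
E
```

```text
[0.62517061 0.0588114  0.11216786] [[180.87252012 242.341304  ]] [[176.90632543 258.38038475]]
[ 0.63846655 -0.04986006  0.0957757 ] [[168.01771208 273.75847817]] [[172.18801592 300.74427683]]
t 13.62 [0.6297 0.0056 0.104 ] [ 3.1410e+00 -1.0000e-04  1.6398e+00] F [-0.1 -0.1 -0.7] w -0.000 g 0.0 q [-0.11  0.63  1.36  0.    1.15 -0.18]
```

View pics/m6.png

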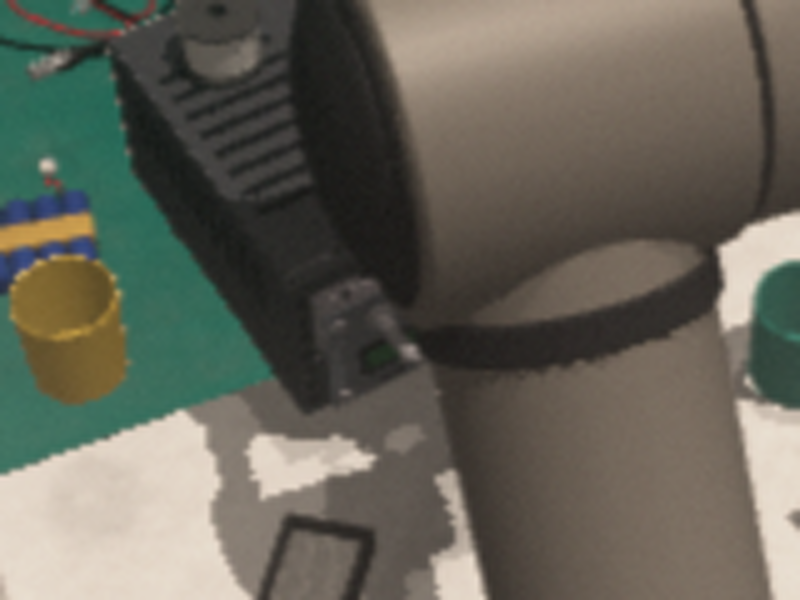

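Triangulated, the bar is at about (.632,.0045,.104), so the xy is right. Both this and the first beaker grasp suggest the pads sit higher than the TCP reading implies. I go lower stepwise, watching the force.

Emit:
jog_arm --deltas "0 0 0 0 0 0 -0.15; 0 0 0 0 0 0 -0.15; 0 0 0.05 0 0 0 -0.15; 0 0 0.1 0 0 0 -0.15; 0 0 0.1 0 0 0 -0.15"

```text
time: 14.3
ee_pos: [0.6286, 0.0058, 0.0818]
eef_rot: [-3.138, -0.001, 1.64]
force: [1.0, 0.0, 0.6]
gripper_width: 0.426
grip_force: 0.0
```

Emit:
jog_arm --deltas "0 0 0 0 0 0 -0.5; 0 0 0 0 0 0 -1; 0 0 0 0 0 0 -1; 0 0 0 0 0 0 -1"

```text
time: 14.8
ee_pos: [0.6301, 0.0056, 0.084]
eef_rot: [3.14, 0.0, 1.64]
force: [3.1, 0.3, 1.4]
gripper_width: 0.093
grip_force: 39.3
```

Confirmed: the bar is gripped near its top, so the fingertips really sit about 25 mm above the TCP reading. I regrip 12 mm lower.

Emit:
jog_arm --deltas "0 0 0 0 0 0 -0.3; 0 0 0 0 0 0 -0.3; 0 0 0.065 0 0 0 -0.3; 0 0 0.065 0 0 0 -1; 0 0 0.065 0 0 0 -1"

```text
time: 15.42
ee_pos: [0.6287, 0.0058, 0.0691]
eef_rot: [-3.139, -0.001, 1.64]
force: [1.1, -0.7, -8.5]
gripper_width: 0.1
grip_force: 38.8
```

Emit:
jog_arm --deltas "0 0 0 0 0 0 -1; 0 0 0 0 0 0 -1"

```text
time: 15.68
ee_pos: [0.6287, 0.0058, 0.0692]
eef_rot: [-3.139, -0.001, 1.64]
force: [1.5, -0.1, -14.3]
gripper_width: 0.095
grip_force: 38.7
```

```bash
python3 - <<'E'
from h import *
o=manip.get_obs()['ee_pos']
d=np.array([np.cos(.075),np.sin(.075)])
plan(*[(o[0]-s*d[0],o[1]-s*d[1],o[2],None) for s in(.04,.08,.12,.14,.152)])
E
```

```text
t 15.68 [0.6287 0.0058 0.0692] [-3.1391e+00 -7.0000e-04  1.6398e+00] F [  1.5  -0.1 -14.3] w 0.095 g 38.7 q [-0.11  0.66  1.4   0.    1.08 -0.18]
[-0.001 -0.2    0.001] [-0.005 -0.001  0.   ]
[-0.002 -0.4    0.001] [-0.005 -0.001  0.   ]
[-0.004 -0.6    0.002] [-0.005 -0.001  0.   ]
[-0.004 -0.7    0.002] [-0.005 -0.001  0.   ]
[-0.005 -0.76   0.002] [-0.005 -0.001  0.   ]
```

Emit:
jog_arm --deltas "0 -0.12 0 0 0 0 -1; 0 -0.24 0 0 0 0 -1; 0 -0.36 0 0 0 0 -1; 0 -0.48 0 0 0 0 -1; 0 -0.48 0 0 0 0 -1"

```text
time: 16.3
ee_pos: [0.5306, -0.0022, 0.0698]
eef_rot: [-3.136, 0.001, 1.64]
force: [-2.7, -5.9, -13.4]
gripper_width: 0.097
grip_force: 40.3
```

Emit:
jog_arm --deltas "0 -0.07 0 0 0 0 -1; 0 -0.14 0 0 0 0 -1; 0 -0.21 0 0 0 0 -1; 0 -0.28 0 0 0 0 -1; 0 -0.28 0 0 0 0 -1"

```text
time: 16.92
ee_pos: [0.4826, -0.0059, 0.0716]
eef_rot: [3.131, 0.002, 1.639]
force: [14.9, -2.6, -19.3]
gripper_width: 0.096
grip_force: 40.0
```

```bash
python3 - <<'E'
from h import *
plan()
E
```

```text
t 16.93 [ 0.4826 -0.0059  0.0716] [3.1308e+00 2.2000e-03 1.6390e+00] F [ 14.9  -2.6 -19.3] w 0.096 g 40.0 q [-0.17  0.43  1.84  0.    0.86 -0.24]
```

Emit:
jog_arm --deltas "0 -0.02 0 0 0 0 -1; 0 -0.035 0 0 0 0 -1; 0 -0.035 0 0 0 0 -1"

```text
time: 17.3
ee_pos: [0.4827, -0.006, 0.0719]
eef_rot: [3.117, 0.003, 1.638]
force: [38.9, 4.0, -38.7]
gripper_width: 0.098
grip_force: 38.9
```

The chassis stops at an end, so I let go and look.

Emit:
jog_arm --deltas "0 0.02 0 0 0 0 -1; 0 0.02 0 0 0 0 -0.3; 0 0.02 0 0 0 0 -0.3; 0 0.02 0 0 0 0 -0.3"

```text
time: 17.8
ee_pos: [0.4748, -0.0051, 0.0711]
eef_rot: [3.141, -0.0, 1.64]
force: [-0.0, 0.3, -0.5]
gripper_width: 0.351
grip_force: 0.0
```

Emit:
jog_arm --deltas "0 0 -0.3 0 0 0 -0.3; 0 0 -0.6 0 0 0 -0.3; 0.4 0 -0.7 0 0 0 0; 0.7 0 -0.7 0 0 0 0.5; 1 0 -0.7 0 0 0 1"

```text
time: 18.42
ee_pos: [0.4619, 0.1816, 0.2114]
eef_rot: [3.14, -0.0, 1.639]
force: [0.9, -1.3, 0.1]
gripper_width: 0.906
grip_force: 0.0
```

```bash
cat > d.py <<'E'
from h import *
a=vision.camera('scene'); b=vision.camera('top')
for k,z in(('handle',.106),('bay',.112),('pad',.129),('filter',0)):
  for n in('scene','top'):
    for d in vision.pinpoint(k,n)[:1]: print(k,n,np.round(d['point'],1),round(d['confidence'],2),np.round(ray(n,d['point'],z),3))
cv2.imwrite('pics/m7.png',np.hstack([cv2.resize(a[120:270,180:305,::-1],(400,480),interpolation=cv2.INTER_CUBIC),cv2.resize(b[125:245,220:320,::-1],(400,480),interpolation=cv2.INTER_CUBIC)]))
plan()
E
python3 d.py
```

```text
handle top [233.7 282.5] 0.58 [ 0.482 -0.002  0.106]
bay scene [181.8 254.7] 0.55 [0.606 0.029 0.112]
bay top [185.4 271.6] 0.57 [0.603 0.025 0.112]
pad top [179.4 303.9] 0.65 [ 0.617 -0.055  0.129]
filter scene [228.4 221.3] 0.56 [0.576 0.154 0.   ]
filter top [204.5 225.4] 0.78 [0.56  0.153 0.   ]
t 18.93 [0.4624 0.1788 0.2104] [-3.1412e+00 -1.0000e-04  1.6375e+00] F [ 0.3 -0.4  0.1] w 1.001 g 0.0 q [0.21 0.29 1.61 0.   1.25 0.15]
```

View pics/m7.png

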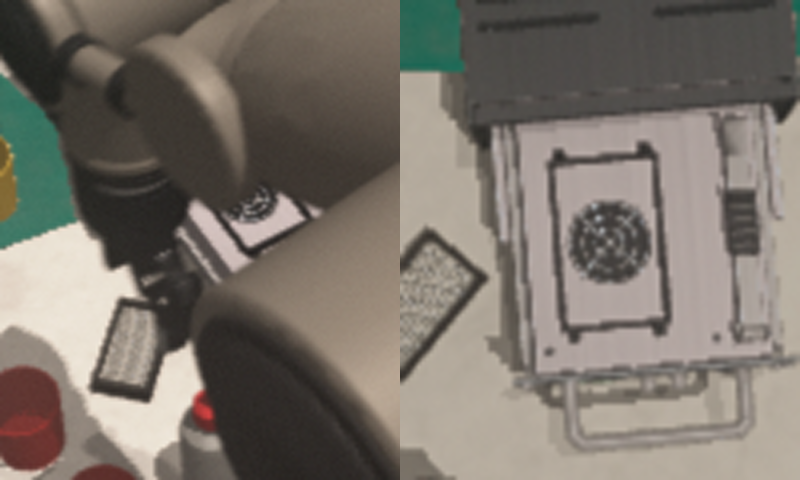

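The top crop shows the chassis out: the bar is at (660,437), the empty frame at (608,243) with grille, and the latch pad at (742,222) on the right. I check the slide value from the top camera.

```bash
python3 - <<'E'
from h import *
m=lambda x,y:(125+y/4-.5,220+(x-400)/4-.5)
for nm,xy,z in(('bar',(660,437),.106),('barL',(572,437),.106),('barR',(745,428),.106),('panelL',(525,378),.124),('panelR',(795,360),.124),('rackL',(468,110),.148),('rackR',(795,100),.148),('bayFL',(564,325),.120),('bayFR',(664,320),.120),('bayBL',(553,158),.12),('bayBR',(653,150),.12),('pad f',(740,250),.129),('pad r',(740,190),.132),('padL',(728,222),.129),('padR',(757,222),.129)):
  print(nm,np.round(ray('top',m(*xy),z),4))
E
```

```text
bar [ 0.4814 -0.0065  0.106 ]
barL [0.4816 0.049  0.106 ]
barR [ 0.4869 -0.0602  0.106 ]
panelL [0.5187 0.0779 0.124 ]
panelR [ 0.5292 -0.0902  0.124 ]
rackL [0.6837 0.112  0.148 ]
rackR [ 0.6888 -0.0898  0.148 ]
bayFL [0.5517 0.0536 0.12  ]
bayFR [ 0.5546 -0.0091  0.12  ]
bayBL [0.6572 0.0602 0.12  ]
bayBR [ 0.6619 -0.003   0.12  ]
pad f [ 0.5977 -0.0564  0.129 ]
pad r [ 0.6349 -0.0566  0.132 ]
padL [ 0.6152 -0.0491  0.129 ]
padR [ 0.6151 -0.0672  0.129 ]
```

The bar is 0.2015 m before the rack front, so slide ≈ .157: past the lock. Now a refined filter pose from the first unshadowed pictures, by thresholding.

```bash
python3 - <<'E'
from h import *
M={}
for n in('scene','top'):
  g=cv2.cvtColor(cv2.resize(cv2.imread(f'pics/{n}0.png'),(512,384),interpolation=cv2.INTER_AREA),cv2.COLOR_BGR2GRAY)
  c=proj(n,[.57,.157,.018])[0].astype(int); r=26
  w=np.zeros_like(g); cv2.circle(w,(int(c[1]),int(c[0])),r,1,-1)
  m=((g<115)&(w>0)).astype(np.uint8); m=cv2.morphologyEx(m,cv2.MORPH_CLOSE,np.ones((5,5)))
  k,l,st,ce=cv2.connectedComponentsWithStats(m); i=1+np.argmax(st[1:,4]); m=(l==i).astype(np.uint8)
  cs,_=cv2.findContours(m,0,2); h=cv2.convexHull(cs[0]); cv2.fillConvexPoly(m,h,1); M[n]=m.astype(np.float32)
  print(n,m.sum(),st[i],g[c[0]-14:c[0]+15:4,c[1]-16:c[1]+17:4].tolist() if 0 else '')
  print(fit(FIL,{n:M[n]},np.array([.57,.157,.87])))
print(fit(FIL,M,np.array([.57,.157,.87])))
plan((.5705,.157,.21,2.44))
E
```

```text
scene 617 [208 213  27  33 275] 
(array([0.56972833, 0.1558821 , 0.8696864 ]), np.float64(0.04507698491215706))
top 739 [205 182  37  38 325] 
(array([0.57095574, 0.15767148, 0.87056159]), np.float64(0.052858591079711914))
(array([0.57043762, 0.15663549, 0.87566971]), np.float64(0.11607493460178375))
t 18.93 [0.4624 0.1788 0.2104] [-3.1412e+00 -1.0000e-04  1.6375e+00] F [ 0.3 -0.4  0.1] w 1.001 g 0.0 q [0.21 0.29 1.61 0.   1.25 0.15]
[-0.145  0.532  0.002] [-1.000e-03 -1.000e-03 -1.605e+00]
```

Emit:
jog_arm --deltas "-0.05 0.2 0 0 0 -0.35 1; -0.1 0.4 0 0 0 -0.7 1; -0.15 0.53 0 0 0 -1 1; -0.15 0.53 0 0 0 -1 1"

```text
time: 19.42
ee_pos: [0.5713, 0.1556, 0.2095]
eef_rot: [-3.141, -0.0, 2.137]
force: [-0.4, 0.4, -0.3]
gripper_width: 1.0
grip_force: 0.0
```

Emit:
jog_arm --deltas "0 0 0.15 0 0 -0.3 1; 0 0 0.3 0 0 -0.61 1; 0 0 0.45 0 0 -0.61 1; 0 0 0.45 0 0 -0.61 1"

```text
time: 19.92
ee_pos: [0.5677, 0.1569, 0.1184]
eef_rot: [-3.138, -0.004, 2.443]
force: [0.0, 0.0, 0.5]
gripper_width: 1.003
grip_force: 0.0
```

```bash
python3 - <<'E'
from h import *
plan((.571,.156,.02,2.443),(.571,.156,-.01,2.443),(.571,.156,-.02,2.443))
E
```

```text
t 19.93 [0.5677 0.1569 0.1184] [-3.1376 -0.0041  2.4426] F [0.  0.  0.5] w 1.003 g 0.0 q [ 0.14  0.55  1.47  0.    1.13 -0.73]
[-0.018  0.009  0.492] [-0.008 -0.008 -0.001]
[-0.018  0.01   0.642] [-0.008 -0.008 -0.001]
[-0.019  0.01   0.692] [-0.008 -0.008 -0.001]
```

Emit:
jog_arm --deltas "-0.018 0.01 0.16 -0.005 -0.005 0 1; -0.018 0.01 0.32 -0.005 -0.005 0 1; -0.018 0.01 0.5 -0.005 -0.005 0 1; -0.018 0.01 0.5 -0.005 -0.005 0 1"

```text
time: 20.42
ee_pos: [0.5725, 0.1564, 0.0195]
eef_rot: [-3.141, -0.0, 2.444]
force: [0.1, 0.8, 0.4]
gripper_width: 1.0
grip_force: 0.0
```

Emit:
jog_arm --deltas "0 0 0.05 0 0 0 1; 0 0 0.1 0 0 0 1; 0 0 0.14 0 0 0 1; 0 0 0.14 0 0 0 1"

```text
time: 20.92
ee_pos: [0.5736, 0.1566, -0.0082]
eef_rot: [3.14, 0.001, 2.445]
force: [0.4, -0.3, 0.5]
gripper_width: 1.002
grip_force: 0.0
```

```bash
python3 - <<'E'
from h import *
plan((.571,.156,-.02,2.443),(.571,.156,-.024,2.443))
E
```

```text
t 20.93 [ 0.5736  0.1566 -0.0082] [3.1399e+00 1.4000e-03 2.4448e+00] F [ 0.4 -0.3  0.5] w 1.002 g 0.0 q [ 0.14  0.71  1.57  0.    0.86 -0.74]
[ 0.008 -0.011  0.059] [0.003 0.003 0.004]
[ 0.008 -0.011  0.079] [0.003 0.003 0.004]
```

Emit:
jog_arm --deltas "0.008 -0.01 0.06 0 0 0 1; 0.008 -0.01 0.06 0 0 0 1; 0.008 -0.01 0.06 0 0 0 0.35; 0.008 -0.01 0.06 0 0 0 0.35; 0.008 -0.01 0.06 0 0 0 0.35" --force 25

```text
time: 21.55
ee_pos: [0.5717, 0.1562, -0.0195]
eef_rot: [3.139, 0.002, 2.445]
force: [0.4, 0.8, 0.1]
gripper_width: 0.677
grip_force: 0.0
```

Emit:
jog_arm --deltas "0 0 0 0 0 0 -1; 0 0 0 0 0 0 -1; 0 0 0 0 0 0 -1"

```text
time: 21.92
ee_pos: [0.5718, 0.1562, -0.0194]
eef_rot: [3.139, 0.003, 2.445]
force: [-0.1, 0.0, 4.1]
gripper_width: 0.624
grip_force: 27.2
```

Gripped at 53 mm. I lift it, turn it, and carry it over the bay.

Emit:
jog_arm --deltas "0 0 -0.2 0 0 0 -1; 0 0 -0.45 0 0 0 -1; 0 0 -0.7 0 0 0 -1; 0 0 -0.9 0 0 0 -1; 0 0 -0.9 0 0 0 -1"

```text
time: 22.55
ee_pos: [0.5727, 0.1564, 0.1637]
eef_rot: [3.134, 0.007, 2.445]
force: [-0.3, -0.5, -0.9]
gripper_width: 0.628
grip_force: 26.8
```

Emit:
jog_arm --deltas "0 0 0 0 0 -0.33 -1; 0 0 0 0 0 -0.66 -1; 0 0 0 0 0 -1 -1; 0 0 0 0 0 -1 -1"

```text
time: 23.05
ee_pos: [0.5702, 0.1559, 0.1587]
eef_rot: [3.141, 0.0, 2.943]
force: [0.7, -0.0, -1.1]
gripper_width: 0.631
grip_force: 26.8
```

```bash
python3 - <<'E'
from h import *
plan((.605,.0245,.16,3.202))
E
```

```text
t 23.05 [0.5702 0.1559 0.1587] [3.1413e+00 4.0000e-04 2.9433e+00] F [ 0.7 -0.  -1.1] w 0.631 g 26.8 q [ 0.14  0.51  1.42  0.    1.22 -1.24]
[-0.3   -0.61  -0.006] [ 0.     0.001 -0.517]
```

Emit:
jog_arm --deltas "-0.1 -0.2 0 0 0 -0.2 -1; -0.2 -0.4 0 0 0 -0.4 -1; -0.3 -0.61 0 0 0 -0.517 -1; -0.3 -0.61 0 0 0 -0.517 -1; -0.3 -0.61 0 0 0 -0.517 -1"

```text
time: 23.68
ee_pos: [0.6054, 0.025, 0.1595]
eef_rot: [3.141, 0.002, -3.083]
force: [-0.5, 0.0, -0.3]
gripper_width: 0.626
grip_force: 26.8
```

```bash
python3 - <<'E'
from h import *
for n in('scene','top'):
  im=vision.camera(n); cv2.imwrite(f'pics/h_{n}.png',im[:,:,::-1])
  for k,z in(('bay',.112),('filter',.178),('pad',.129),('handle',.106)):
    for d in vision.pinpoint(k,n)[:1]: print(k,n,np.round(d['point'],1),round(d['confidence'],2),np.round(ray(n,d['point'],z),3))
plan((.605,.0245,.112,3.202),(.605,.0245,.1,3.202))
E
```

```text
bay scene [182.5 255.3] 0.73 [0.603 0.029 0.112]
handle scene [184.5 316.3] 0.2 [ 0.523 -0.123  0.106]
bay top [186.6 273.3] 0.76 [0.6   0.021 0.112]
filter top [182.2 274.6] 0.63 [0.606 0.019 0.178]
handle top [232.6 283.5] 0.82 [ 0.484 -0.004  0.106]
t 24.18 [0.6059 0.025  0.1604] [ 3.1412  0.0033 -3.0795] F [ 0.1 -0.8 -0.6] w 0.624 g 26.8 q [-0.09  0.53  1.37  0.    1.24 -1.72]
[ 0.005 -0.002  0.242] [0.001 0.007 0.003]
[ 0.006 -0.002  0.302] [0.001 0.007 0.003]
```

Emit:
jog_arm --deltas "0.008 0 0.12 0 0.005 0 -1; 0.008 0 0.24 0 0.005 0 -1; 0.008 0 0.29 0 0.005 0 -1; 0.008 0 0.31 0 0.005 0 -1; 0.008 0 0.32 0 0.005 0 -1"

```text
time: 24.8
ee_pos: [0.605, 0.0246, 0.0976]
eef_rot: [3.141, 0.002, -3.08]
force: [-3.5, -0.1, 10.1]
gripper_width: 0.626
grip_force: 32.8
```

Emit:
jog_arm --deltas "0 0 0.005 0 0 0 -1; 0 0 0.01 0 0 0 -1; 0 0 0.01 0 0 0 -1"

```text
time: 25.18
ee_pos: [0.6061, 0.0247, 0.0976]
eef_rot: [-3.141, 0.006, -3.08]
force: [-1.8, 0.2, 11.4]
gripper_width: 0.625
grip_force: 33.1
```

Contact comes 5 mm above the expected floor, most likely the fingertips resting on the frame walls. I relieve the load, let go, rise, and check.

Emit:
jog_arm --deltas "0 0 -0.012 0 0 0 -1; 0 0 -0.012 0 0 0 0.45; 0 0 -0.012 0 0 0 0.45; 0 0 -0.012 0 0 0 0.45; 0 0 -0.1 0 0 0 0.5"

```text
time: 25.8
ee_pos: [0.6034, 0.0247, 0.113]
eef_rot: [3.141, -0.003, -3.08]
force: [0.4, -0.2, 0.6]
gripper_width: 0.751
grip_force: 0.0
```

Emit:
jog_arm --deltas "0 0 -0.3 0 0 0 0.5; 0 -0.3 -0.4 0 0 0 0.5; 0 -0.6 -0.4 0 0 0 0.5; 0 -1 -0.4 0 0 0 0.5; 0 -1 -0.4 0 0 0 0.5"

```text
time: 26.42
ee_pos: [0.6164, -0.1789, 0.1937]
eef_rot: [-3.141, 0.0, -3.084]
force: [-0.1, 0.7, -0.4]
gripper_width: 0.749
grip_force: 0.0
```

```bash
python3 - <<'E'
from h import *
a=vision.camera('scene'); b=vision.camera('top')
for k,z in(('handle',.106),('bay',.112),('pad',.129),('filter',.112)):
  for n in('scene','top'):
    for d in vision.pinpoint(k,n)[:1]: print(k,n,np.round(d['point'],1),round(d['confidence'],2),np.round(ray(n,d['point'],z),3))
cv2.imwrite('pics/m8.png',np.hstack([cv2.resize(a[135:235,195:320,::-1],(400,320),interpolation=cv2.INTER_CUBIC),cv2.resize(b[145:245,225:320,::-1],(380,400),interpolation=cv2.INTER_CUBIC)[:320]]))
plan()
E
```

```text
handle scene [209.  286.3] 0.56 [ 0.488 -0.006  0.106]
handle top [232.7 283.1] 0.94 [ 0.484 -0.003  0.106]
bay scene [178.3 254.1] 0.82 [0.618 0.025 0.112]
bay top [187.6 272.4] 0.85 [0.598 0.023 0.112]
pad scene [161.2 281.3] 0.56 [ 0.627 -0.067  0.129]
pad top [177.9 306.2] 0.71 [ 0.62  -0.061  0.129]
filter top [187.7 271.8] 0.9 [0.598 0.025 0.112]
t 26.93 [ 0.617  -0.1738  0.1945] [ 3.1412e+00  9.0000e-04 -3.0782e+00] F [ 0.   0.8 -0.2] w 0.744 g 0.0 q [-0.39  0.57  1.2   0.    1.37 -2.03]
```

View pics/m8.png

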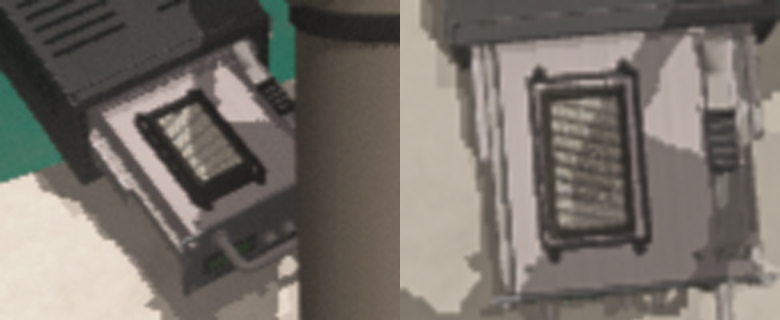

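The last picture shows the filter seated inside the frame: walls visible all round it, top crop (590,158). The pad's ribs are at (722,140). Next is the latch pad with shut fingers.

```bash
python3 - <<'E'
from h import *
plan((.614,-.060,.1945,-3.081),(.614,-.060,.135,-3.081))
E
```

```text
t 26.93 [ 0.617  -0.1738  0.1945] [ 3.1412e+00  9.0000e-04 -3.0782e+00] F [ 0.   0.8 -0.2] w 0.744 g 0.0 q [-0.39  0.57  1.2   0.    1.37 -2.03]
[-0.021  0.569  0.   ] [0.001 0.002 0.006]
[-0.021  0.568  0.298] [0.001 0.002 0.006]
```

Emit:
jog_arm --deltas "-0.01 0.2 0 0 0 0 -1; -0.021 0.4 0 0 0 0 -1; -0.021 0.57 0 0 0 0 -1; -0.021 0.57 0 0 0 0 -1; -0.021 0.57 0 0 0 0 -1"

```text
time: 27.55
ee_pos: [0.6141, -0.0611, 0.1945]
eef_rot: [-3.141, 0.001, -3.079]
force: [-0.0, -0.5, 0.0]
gripper_width: -0.001
grip_force: 0.0
```

Emit:
jog_arm --deltas "0 0 0.1 0 0 0 -1; 0 0 0.2 0 0 0 -1; 0 0 0.3 0 0 0 -1; 0 0 0.3 0 0 0 -1; 0 0 0.3 0 0 0 -1"

```text
time: 28.18
ee_pos: [0.6145, -0.0618, 0.1351]
eef_rot: [-3.141, 0.002, -3.081]
force: [0.1, 0.4, 0.0]
gripper_width: 0.001
grip_force: 0.0
```

```bash
python3 - <<'E'
from h import *
plan((.614,-.060,.125,-3.081),(.614,-.06,.12,-3.081))
E
```

```text
t 28.18 [ 0.6145 -0.0618  0.1351] [-3.1415e+00  1.9000e-03 -3.0808e+00] F [0.1 0.4 0. ] w 0.001 g 0.0 q [-0.22  0.57  1.37  0.    1.2  -1.86]
[0.002 0.009 0.051] [-0.     0.004  0.   ]
[0.002 0.009 0.076] [-0.     0.004  0.   ]
```

Emit:
jog_arm --deltas "0 0.008 0.03 0 0 0 -1; 0 0.008 0.06 0 0 0 -1; 0 0.008 0.06 0 0 0 -1"

```text
time: 28.55
ee_pos: [0.6136, -0.0592, 0.1218]
eef_rot: [3.141, -0.0, -3.08]
force: [-0.2, -0.5, 0.8]
gripper_width: 0.004
grip_force: 0.0
```

Emit:
jog_arm --deltas "0 0 0.02 0 0 0 -1; 0 0 0.02 0 0 0 -1"

```text
time: 28.8
ee_pos: [0.6137, -0.0593, 0.118]
eef_rot: [3.141, 0.0, -3.08]
force: [-0.4, -0.7, -0.1]
gripper_width: -0.001
grip_force: 0.0
```

Emit:
jog_arm --deltas "0 0 0.015 0 0 0 -1; 0 0 0.015 0 0 0 -1"

```text
time: 29.05
ee_pos: [0.6138, -0.0593, 0.1151]
eef_rot: [3.141, 0.0, -3.08]
force: [0.8, -0.5, 0.1]
gripper_width: -0.001
grip_force: 0.0
```

Emit:
jog_arm --deltas "0 0 0.015 0 0 0 -1; 0 0 0.015 0 0 0 -1"

```text
time: 29.3
ee_pos: [0.6138, -0.0593, 0.112]
eef_rot: [3.141, 0.0, -3.08]
force: [-0.2, -0.7, 0.6]
gripper_width: 0.003
grip_force: 0.0
```

Emit:
jog_arm --deltas "0 0 0.012 0 0 0 -1; 0 0 0.012 0 0 0 -1"

```text
time: 29.55
ee_pos: [0.6141, -0.0594, 0.1102]
eef_rot: [3.141, 0.001, -3.08]
force: [-0.3, 0.1, 3.0]
gripper_width: -0.003
grip_force: 1.6
```

Emit:
jog_arm --deltas "0 0 0.012 0 0 0 -1; 0 0 0.012 0 0 0 -1"

```text
time: 29.8
ee_pos: [0.6142, -0.0594, 0.1079]
eef_rot: [3.141, 0.002, -3.08]
force: [-0.3, -0.0, 5.4]
gripper_width: 0.006
grip_force: 2.5
```

Emit:
jog_arm --deltas "0 0 0.01 0 0 0 -1; 0 0 0.01 0 0 0 -1"

```text
time: 30.05
ee_pos: [0.6143, -0.0594, 0.1061]
eef_rot: [3.141, 0.002, -3.08]
force: [-1.4, 0.2, 5.9]
gripper_width: 0.001
grip_force: 3.2
```

Emit:
jog_arm --deltas "-0.03 0 0.003 0 0 0 -1; -0.07 0 0.003 0 0 0 -1; -0.11 0 0.003 0 0 0 -1; -0.11 0 0.003 0 0 0 -1"

```text
time: 30.55
ee_pos: [0.6366, -0.058, 0.1054]
eef_rot: [3.141, 0.002, -3.08]
force: [-0.1, 0.8, 5.3]
gripper_width: 0.002
grip_force: 2.9
```

```bash
python3 - <<'E'
from h import *
vision.camera('top')
d=vision.pinpoint('handle','top'); print([(np.round(x['point'],1),x['confidence'],np.round(ray('top',x['point'],.106),3)) for x in d[:1]])
E
```

```text
[]
```

Emit:
jog_arm --deltas "-0.04 0 0 0 0 0 -1; -0.08 0 0 0 0 0 -1; -0.095 0 0 0 0 0 -1; -0.095 0 0 0 0 0 -1"

```text
time: 31.15
ee_pos: [0.655, -0.0566, 0.1052]
eef_rot: [3.141, 0.001, -3.08]
force: [-1.7, 1.0, 5.5]
gripper_width: -0.004
grip_force: 3.5
```

Emit:
jog_arm --deltas "0 0 -0.1 0 0 0 -1; 0 0 -0.3 0 0 0 -1; 0 0.2 -0.4 0 0 0 -1; 0 -0.4 -0.4 0 0 0 -1; 0 -0.8 -0.4 0 0 0 -1"

```text
time: 31.78
ee_pos: [0.6605, -0.1407, 0.1849]
eef_rot: [3.141, 0.001, -3.075]
force: [0.6, -0.2, 0.0]
gripper_width: 0.003
grip_force: 0.0
```

```bash
python3 - <<'E'
from h import *
for n in('scene','top'):
  i=vision.camera(n); cv2.imwrite(f'pics/k_{n}.png',i[:,:,::-1])
  for k,z in(('handle',.106),('bay',.112),('filter',.112),('pad',.129)):
    for d in vision.pinpoint(k,n)[:1]: print(k,n,np.round(d['point'],1),round(d['confidence'],2),np.round(ray(n,d['point'],z),3))
plan()
E
```

```text
handle scene [199.2 282.7] 0.63 [ 0.521 -0.014  0.106]
bay scene [175.6 250. ] 0.75 [0.633 0.031 0.112]
filter scene [173.7 251.9] 0.76 [0.636 0.023 0.112]
pad scene [154.9 276.9] 0.61 [ 0.654 -0.068  0.129]
handle top [220.9 280.3] 0.68 [0.514 0.004 0.106]
filter top [174.9 270.6] 0.7 [0.63  0.028 0.112]
t 32.27 [ 0.6601 -0.1404  0.185 ] [ 3.1411e+00  7.0000e-04 -3.0783e+00] F [-1.   0.8  0.3] w 0.001 g 0.0 q [-0.32  0.64  1.1   0.    1.4  -1.96]
```

The chassis has gone in about 33 mm (slide ≈ .124) and the tooth is past the rail. I go in front of the handle bar to push it home.

```bash
python3 - <<'E'
from h import *
plan((.47,-.006,.185,-3.081),(.47,-.006,.075,-3.081))
E
```

```text
t 32.27 [ 0.6601 -0.1404  0.185 ] [ 3.1411e+00  7.0000e-04 -3.0783e+00] F [-1.   0.8  0.3] w 0.001 g 0.0 q [-0.32  0.64  1.1   0.    1.4  -1.96]
[ 0.906  0.731 -0.   ] [0.001 0.001 0.005]
[0.907 0.731 0.55 ] [0.001 0.001 0.005]
```

Emit:
jog_arm --deltas "0.23 0.18 0 0 0 0 -1; 0.46 0.36 0 0 0 0 -1; 0.69 0.54 0 0 0 0 -1; 0.906 0.73 0 0 0 0 -1; 0.906 0.73 0 0 0 0 -1"

```text
time: 32.9
ee_pos: [0.467, -0.0045, 0.1852]
eef_rot: [3.141, -0.001, -3.076]
force: [1.3, -0.6, -0.5]
gripper_width: -0.002
grip_force: 0.0
```

Emit:
jog_arm --deltas "0 0 0.2 0 0 0 -1; 0 0 0.4 0 0 0 -1; 0 0 0.54 0 0 0 -1; 0 0 0.54 0 0 0 -1"

```text
time: 33.4
ee_pos: [0.4697, -0.007, 0.0754]
eef_rot: [3.14, -0.003, -3.08]
force: [0.3, 0.4, -0.3]
gripper_width: 0.0
grip_force: 0.0
```

Emit:
jog_arm --deltas "-0.08 0 0 0 0 0 -1; -0.16 0 0 0 0 0 -1; -0.24 0 0 0 0 0 -1; -0.32 0 0 0 0 0 -1; -0.32 0 0 0 0 0 -1"

```text
time: 34.02
ee_pos: [0.536, -0.0033, 0.0783]
eef_rot: [-3.141, 0.004, -3.079]
force: [0.2, 0.5, -0.8]
gripper_width: -0.003
grip_force: 0.0
```

Emit:
jog_arm --deltas "-0.08 0 0 0 0 0 -1; -0.16 0 0 0 0 0 -1; -0.22 0 0 0 0 0 -1"

```text
time: 34.4
ee_pos: [0.5778, -0.0002, 0.0775]
eef_rot: [3.141, -0.0, -3.08]
force: [-4.1, 1.4, 1.6]
gripper_width: -0.003
grip_force: 1.9
```

Emit:
jog_arm --deltas "-0.04 0 0 0 0 0 -1; -0.08 0 0 0 0 0 -1; -0.12 0 0 0 0 0 -1; -0.12 0 0 0 0 0 -1"

```text
time: 34.9
ee_pos: [0.6033, 0.0007, 0.077]
eef_rot: [-3.141, 0.003, -3.08]
force: [-0.1, 0.4, 0.4]
gripper_width: -0.002
grip_force: 0.0
```

Emit:
jog_arm --deltas "-0.03 0 0 0 0 0 -1; -0.06 0 0 0 0 0 -1; -0.09 0 0 0 0 0 -1; -0.09 0 0 0 0 0 -1"

```text
time: 35.4
ee_pos: [0.6212, 0.0021, 0.077]
eef_rot: [3.141, 0.003, -3.08]
force: [0.0, 0.9, -0.4]
gripper_width: 0.003
grip_force: 0.0
```

Emit:
jog_arm --deltas "-0.02 0 0 0 0 0 -1; -0.04 0 0 0 0 0 -1; -0.04 0 0 0 0 0 -1"

```text
time: 35.78
ee_pos: [0.6243, 0.0025, 0.0767]
eef_rot: [3.141, -0.008, -3.08]
force: [-15.8, -1.2, 8.8]
gripper_width: -0.001
grip_force: 7.8
```

It stops firmly at ee x .6243 with 16 N, which is a bar travel of .158 from the end stop, so it is home. I back off and verify.

Emit:
jog_arm --deltas "0.1 0 0 0 0 0 -1; 0.3 0 0 0 0 0 -1; 0.3 0 -0.3 0 0 0 -1; 0.3 0 -0.6 0 0 0 -1; 0.3 0 -0.8 0 0 0 -1"

```text
time: 36.4
ee_pos: [0.5692, -0.0012, 0.2405]
eef_rot: [-3.141, 0.006, -3.08]
force: [-0.5, 0.3, 0.4]
gripper_width: -0.004
grip_force: 0.0
```

Emit:
jog_arm --deltas "0 -0.25 0 0 0 0 -1; 0 -0.5 0 0 0 0 -1; 0 -0.75 0 0 0 0 -1; 0 -1 0 0 0 0 -1; 0 -1 0 0 0 0 -1"

```text
time: 37.02
ee_pos: [0.5805, -0.2044, 0.2364]
eef_rot: [-3.141, 0.001, -3.084]
force: [-0.4, 0.8, -0.6]
gripper_width: -0.003
grip_force: 0.0
```

```bash
python3 - <<'E'
from h import *
for n in('scene','top'):
  vision.camera(n)
  for k,z in(('handle',.106),('rack',.002),('filter',.112),('bay',.112)):
    for d in vision.pinpoint(k,n)[:1]: print(k,n,np.round(d['point'],1),round(d['confidence'],2),np.round(ray(n,d['point'],z),3))
locate('mug_parts',MUG,[.588,-.183,0],.035,False)
locate('white_box',WB,[.46,-.17,0],.01)
locate('ipa_bottle',BOT,[.426,.1475,0],.07,False)
plan()
E
```

```text
handle scene [169.9 256.6] 0.58 [0.647 0.002 0.106]
rack scene [184.8 250.4] 0.68 [0.68  0.008 0.002]
handle top [169.4 276.2] 0.96 [0.645 0.013 0.106]
rack top [156.8 275.3] 0.57 [0.692 0.014 0.002]
mug_parts top 380 [ 0.5854 -0.1801  0.    ] 0.398
white_box scene 44 [ 0.4535 -0.2347  0.733 ] 13.784
white_box top 445 [ 0.46   -0.1555  0.0269] 0.912
white_box both [ 0.46   -0.171  -0.0184] 16.425
ipa_bottle scene 641 [0.4224 0.1482 0.    ] 0.119
ipa_bottle top 366 [0.4262 0.1481 0.    ] 0.137
ipa_bottle both [0.4256 0.1479 0.    ] 0.268
t 37.83 [ 0.5803 -0.2007  0.2369] [ 3.1413e+00  8.0000e-04 -3.0798e+00] F [-0.1  0.3 -0.3] w -0.004 g 0.0 q [-0.46  0.49  1.22  0.    1.43 -2.09]
```

```bash
python3 -c "
from workcell import manip
print(manip.finish_job())"
```

```text
the job is handed in; nothing more can be done
None
```

I handed the job in at about 38 s of the 64 s. The beaker is set aside upright, the filter is in its frame, and the chassis was released from its lock and pushed home gently; no verdict came back. The lock (read from measured travel) and the filter's seating (from the last picture) had no direct sensor check, and the arm hid much of the beaker and housing in the final look.

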